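Coast check of an encoder disc, stopped and locked on its index notch

ROBOT

A 7-joint arm with a two-finger parallel gripper is mounted at the origin on a cart in front of the work surface, level with it; the furniture and walls round the work are solid. World frame = base frame: x ahead of the robot, y to its left, z up, the work surface at z = 0. Lengths are in m, angles in rad, forces in N, time in s.
With the tool pointing down it reaches from about 0.425 to 0.825 m from the base axis. Payload 3.6 kg.
Tool frame: the origin (TCP) lies midway between the tips of the shut fingers; the grasp point (between the pads) lies arm.grip_point_offset behind it (arm.grip_point_offset is the distance from the TCP to the grasp point, in m); z points along the fingers, y is the direction in which the jaws open and shut (so a half turn about z gives the same grasp; the last joint's range is limited). The gripper opens to 85 mm and grips with 20 to 120 N. Pads are 22 mm wide; open, the fingers measure 114 mm over their backs; the gripper's body (76 mm by 85 mm) begins 54 mm behind the grasp point. The pads swing forward as they close: fully open they stand 13 mm farther back than shut.
Start: joints at [-1.304, 0.615, -0.013, 1.423, 0.008, 1.103, -0.04], TCP at [0.188, 0.622, 0.206] pointing down, gripper open.
Joint ranges: [-3.12, 3.12], [-0.3, 2.06], [-1.34, 1.32], [0.26, 2.42], [-1.36, 4.5], [0.01, 1.98], [-2.84, 2.84]. Speed limits (rad/s): [2.79, 2.79, 3.14, 3.14, 3.14, 3.14, 3.14].

INTERFACE

Orientations are given as [roll, pitch, yaw] about the fixed x, y, z axes, in that order (R = Rz(yaw) Ry(pitch) Rx(roll)).
In Python, from bench import arm gives the robot as it stands. The module is installed in compiled form; this text tells all that it offers. Calls block until the motion is done:
- arm.goto(position, orientation): joint-space move of the TCP to a pose.
- arm.servo_line(position, vel=0.15, rot=None): straight line of the TCP; rot=None keeps the orientation; vel is the mean speed in m/s.
- arm.move_joints(angles): joint-space move.
- arm.set_gripper(opening): finger opening in m; the grip force is fixed at half the most; returns when the fingers have stopped.
- arm.hold(seconds).
- arm.ik(position, orientation): joint angles nearest the present ones, or None.
- arm.camera(name): name is "scene" or "top" or "wrist"; returns the picture (480x640x3 uint8, red, green, blue); there is no depth.
- arm.camera_params(name): a dict with "camera_matrix" (3x3 intrinsics, pixels), "pose" (4x4, takes a point from camera to world coordinates). Camera axes: x right, y up, looking along -z (the intrinsics and any distortion apply to the point x, -y, -z); pixel columns grow to the right and rows downward; lengths in m; the calibration is good to about 2 mm. A picture is of the moment at which its call begins: read the wrist's pose just before it. camera_params takes no time and is no camera call; for the wrist camera it gives the pose at the moment of the call.
A pose or a line that the arm cannot do raises arm.MotionError and nothing moves.
- arm.job_done(): hands the job in, once; it reports no verdict.
Readings, each from a call of its own:
- arm.read_time_s(): time.
- arm.read_joints(): joint angles.
- arm.read_qvel(): joint speeds.
- arm.read_effort(): joint torques, N m.
- arm.read_eef_pos(): TCP position.
- arm.read_eef_rot(): TCP orientation.
- arm.read_force(): force on the tool from outside, world axes, zero at the start.
- arm.read_wrist_torque(): the same for the moment, N m.
- arm.read_finger_gap(): finger opening in m.
Only numpy, scipy, OpenCV 4.12 (cv2) and the standard library are available. Lean on these libraries where they do the work, as an engineer would, in place of code of your own. Each camera call takes 0.05 s, during which the arm holds its last target. There are 200 camera calls.

TASK

Check that the encoder stand's disc runs freely and lock it on its index: flick the disc with a fingertip so that it spins briskly and let it coast untouched for at least five seconds, then brake it with a fingertip on the disc so that the V notch in its rim comes to rest in front of the lock bolt. Once it stands still there, push the bolt's button with a fingertip until the bolt is fully home in the notch, and leave everything clear. Do not use the bolt as a brake and do not pick up or shift any of the loose things around.

Things in the scene. Friction and masses are not known exactly. Their poses are not given: they have to be found in the camera images.
- stand: fixed stand, screwed down: grey base plate 160 (x) by 150 mm (y), top 14 mm above the desk, a 66 mm wide tongue at the front out to x = -142 mm; a black encoder housing, at most 72 mm across, under the disc. Origin on the disc's axis at desk level; z up; -x points from the axis to the lock bolt.
- guide_top (a point): middle of the top of the lock bolt's guide block on the stand (44 mm wide, 28 mm along the stand's x, from 90 to 118 mm off the disc's axis), 80 mm above the desk; its four screw heads rise 2.5 mm more.
- index_disc: free-running machined metal disc lying flat on the stand, 150 mm across, 10 mm thick, about 0.9 kg. It only turns about the upright axis, either way, without limit. Origin on the axis at its underside, 58 mm above the desk; its own -x points to its notch. Its edge is open all round but for the bolt's guide. Fingertip friction (0.5 or more) on face or edge drives and brakes it.
- disc_face (a point): centre of the disc's upper face, 68 mm above the desk; the face is flat from 25 to 75 mm radius, inside that a hub rises 12 mm. The bearing is very easy: left alone, a spinning disc loses only about 0.03 to 0.1 rad/s each second and coasts for half a minute or more. A fingertip pressed on it with a few newtons stops it almost at once.
- disc_notch (a point): the disc's only index mark: a V notch in the rim, 22 mm wide at the rim, 14 mm deep, 10 mm wide at its floor, with a broad dark radial line inward of it. This point: middle of the notch's mouth, 75 mm from the axis, level with the disc's face.
- index_point (a point): fixed point of the stand at the rim, straight before the bolt's nose, 75 mm from the axis along the stand's -x, level with the disc's face: the notch is on the mark when the middle of its mouth is here. The tapered nose still finds the notch and centres the disc if that is up to 6 mm off.
- lock_bolt (a joint): travel of the lock bolt in m: 0 fully back (nose 3.5 mm clear of the disc), 0.015 fully home in the notch. It slides level along the stand's +x, towards the axis, stays where it is left and takes about 2 to 5 N. Its nose is 7 mm wide at the tip, 17 mm at the root; the rim stops it where there is no notch.
- bolt_button (a point): centre of the outer face of the lock bolt's black push button (26 mm across, 8 mm thick, axis level, 63 mm above the desk), which moves with the bolt: 142.5 mm from the disc's axis along the stand's -x when back, 127.5 mm when home.
- pliers: pointed pliers with yellow grips, 50x102x11 mm, lying flat on the desk; origin at the centre of the underside; a bystander
- primer_jar: paint jar with a black screw cap, 66 mm across, 70 mm high; origin at the centre of the underside; a bystander
- screwdriver: small red-handled screwdriver, 20x160x22 mm, lying on the desk; origin at the centre of the underside; a bystander
- parts_tray: open plastic tray with small screws, 66x110x22 mm; origin at the centre of the underside; a bystander
- solder_reel: reel of solder wire, 35 mm high; origin at its underside; a bystander
- orange_mug: orange plastic mug, 68 mm high; origin at the centre of the underside; a bystander

How it is judged:
On the way, in this order (a step that is already met when the one before it is completed fails the run):
1. flicked, the disc coasts briskly with nothing touching it for five seconds (angular speed of index_disc above 0.8 rad/s and contact force between each of the arm, the fingers and index_disc below 0.05 N), for 5 s.
2. a fingertip is laid on the disc to brake it (contact force between the fingers and index_disc above 0.2 N).
3. the disc stands still with the notch in front of the bolt, within 7 mm, and the bolt is still back (angular speed of index_disc below 0.1 rad/s and horizontal distance between disc_notch and index_point below 0.007 m and value of joint lock_bolt below 0.003 m), for 0.3 s.
At the end, for the whole second after the job is handed in: the lock bolt is in to at least 13.5 of its 15 mm, the notch's mouth is within 4 mm of the index point, the disc is at rest (under 0.1 rad/s), and every loose thing is within 20 mm of where it stood (value of joint lock_bolt above 0.0135 m and horizontal distance between disc_notch and index_point below 0.004 m and angular speed of index_disc below 0.1 rad/s and distance of each of pliers, primer_jar, screwdriver, parts_tray, solder_reel, orange_mug from where it was at the start of the episode below 0.02 m); the robot touches nothing.
It fails at once if the bolt is driven in while the disc spins (value of joint lock_bolt above 0.004 m and angular speed of index_disc above 1.5 rad/s).
It fails at once if a loose thing is shifted by more than 20 mm or lifted (distance of any of pliers, primer_jar, screwdriver, parts_tray, solder_reel, orange_mug from where it was at the start of the episode above 0.02 m).
It also fails if it takes over 64 s, if anything falls off the work surface, if the arm or the gripper's body presses on something with over 40 N, if the wrist force passes 120 N, or if a joint passes its speed limit or range.

## Working session

There is one attempt and no reset: what is moved stays moved. The work goes in short steps, each a Python script; the robot and the scene stay as the last script left them, time stands still between calls to the robot, and variables do not carry over. Pictures are saved under pics/ and viewed, about 8 in all and at most 12, crops included, and the job is handed in when it is done.

```bash
mkdir -p pics; ls; python3 - <<'E'
from bench import arm
import cv2, numpy as np
np.set_printoptions(precision=4,suppress=True)
for n in ("scene","top"):
    im=arm.camera(n); cv2.imwrite(f"pics/{n}0.png",im[:,:,::-1]); p=arm.camera_params(n); print(n,{k:np.array(v) for k,v in p.items()})
print(arm.read_time_s(),arm.read_eef_pos(),arm.read_eef_rot(),arm.grip_point_offset)
E
```

```text
pics
scene {'camera_matrix': array([[526.0396,   0.    , 319.3497],
       [  0.    , 526.0396, 245.1178],
       [  0.    ,   0.    ,   1.    ]]), 'pose': array([[ 0.8587,  0.3815, -0.3421,  0.0833],
       [-0.5122,  0.6184, -0.596 , -0.8317],
       [-0.0158,  0.687 ,  0.7264,  1.1407],
       [ 0.    ,  0.    ,  0.    ,  1.    ]])}
top {'camera_matrix': array([[500.0876,   0.    , 318.3519],
       [  0.    , 500.0876, 239.2986],
       [  0.    ,   0.    ,   1.    ]]), 'pose': array([[ 0.0226,  0.9879, -0.1537,  0.3922],
       [-0.9997,  0.0239,  0.0064,  0.0308],
       [ 0.01  ,  0.1535,  0.9881,  1.2106],
       [ 0.    ,  0.    ,  0.    ,  1.    ]])}
0.1 [0.188  0.6214 0.2051] [-3.1392  0.      2.8479] 0.0187
```

View pics/top0.png

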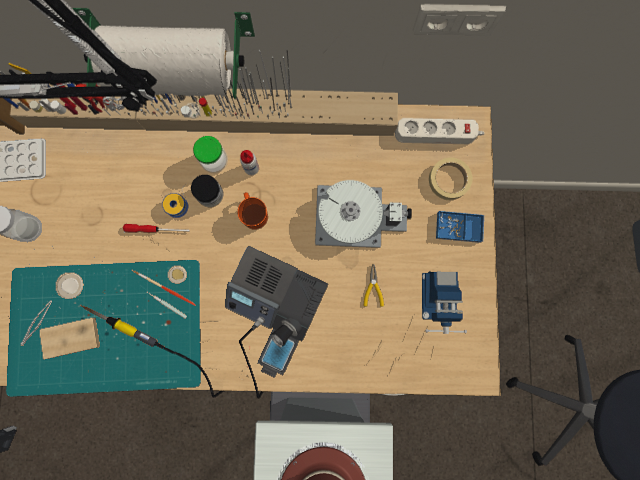

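View pics/scene0.png

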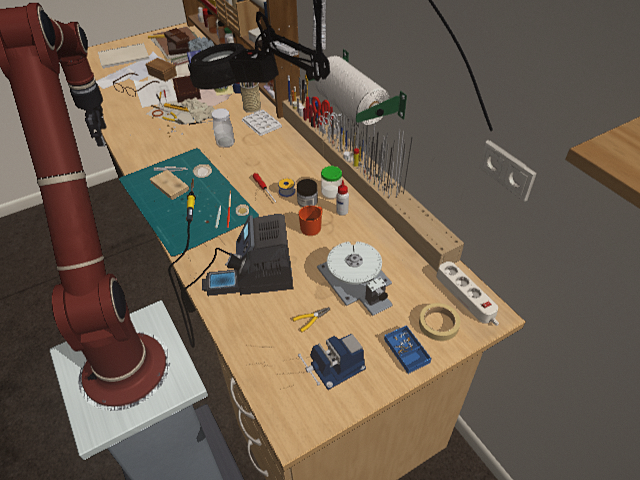

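The top view shows the stand with its disc centre near (350,211) and the bolt to the right, near (398,213), which is world -y. The pliers are at (373,287) and the mug is at (252,212). Next I'll measure the stand and zoom in on it.

```bash
cat > h.py <<'E'
from bench import arm
import cv2, numpy as np
np.set_printoptions(precision=4,suppress=True)
def ray(n,uv,z,p=None):
    p=p or arm.camera_params(n); K=np.array(p["camera_matrix"]);T=np.array(p["pose"])
    d=np.linalg.inv(K)@[uv[0],uv[1],1]; d=T[:3,:3]@[d[0],-d[1],-d[2]]; o=T[:3,3]
    return o+d*(z-o[2])/d[2]
def proj(n,X,p=None):
    p=p or arm.camera_params(n); K=np.array(p["camera_matrix"]);T=np.array(p["pose"])
    c=T[:3,:3].T@(np.array(X)-T[:3,3]); q=K@[c[0],-c[1],-c[2]]; return q[:2]/q[2]
E
python3 - <<'E'
from h import *
im=cv2.imread("pics/top0.png"); 
hsv=cv2.cvtColor(im,cv2.COLOR_BGR2HSV)
m=((hsv[...,1]<40)&(hsv[...,2]>150)).astype(np.uint8)
m[:, :300]=0;m[:,384:]=0;m[:170]=0;m[250:]=0
c=max(cv2.findContours(m,0,1)[0],key=cv2.contourArea); print(cv2.fitEllipse(cv2.convexHull(c)))
cen=cv2.fitEllipse(cv2.convexHull(c))[0]; print("disc",ray("top",cen,.068))
for q in [(397,213),(373,287),(252,212)]: print(q,ray("top",q,.08),ray("top",q,0))
a=cv2.resize(im[170:260,300:420],None,fx=5,fy=5,interpolation=cv2.INTER_CUBIC)
s=cv2.imread("pics/scene0.png"); b=cv2.resize(s[230:320,300:420],None,fx=5,fy=5,interpolation=cv2.INTER_CUBIC)
cv2.imwrite("pics/z.png",cv2.resize(np.vstack([a,b]),None,fx=.66,fy=.66))
E
```

```text
((350.22857666015625, 210.93972778320312), (62.21823501586914, 63.95323944091797), 98.52046203613281)
disc [ 0.6386 -0.0495  0.068 ]
(397, 213) [ 0.6339 -0.1569  0.08  ] [ 0.651  -0.1701  0.    ]
(373, 287) [ 0.4621 -0.1024  0.08  ] [ 0.467  -0.1118  0.    ]
(252, 212) [0.628  0.1777 0.08  ] [0.6446 0.1881 0.    ]
```

View pics/z.png

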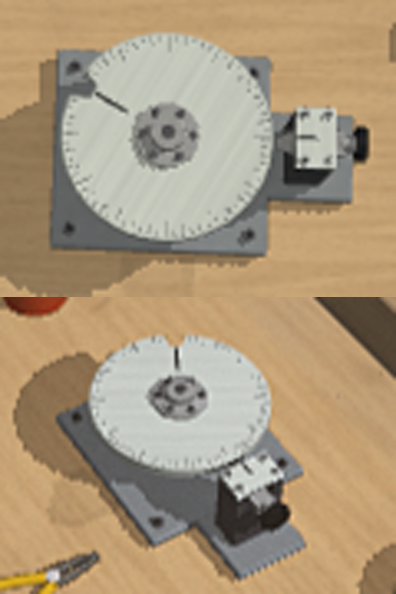

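```bash
cat >> h.py <<'E'
from scipy.ndimage import median_filter
C=np.array([.6386,-.0495]); U=np.array([-.017,-1.])   # axis, direction axis->bolt
TH0=np.arctan2(U[1],U[0])
def notch(n,im,p=None,rr=np.linspace(.036,.056,9)):
    """world angle of the dark radial line, contrast"""
    g=cv2.cvtColor(im,cv2.COLOR_RGB2GRAY).astype(np.float32)
    p=p or arm.camera_params(n); th=np.radians(np.arange(0,360,1.))
    uv=np.array([[proj(n,[C[0]+r*np.cos(t),C[1]+r*np.sin(t),.068],p) for t in th] for r in rr],np.float32)
    v=cv2.remap(g,uv[...,0],uv[...,1],cv2.INTER_LINEAR)
    h=np.maximum(median_filter(v,(1,31),mode='wrap')-v,0)      # narrow dark marks
    s=np.convolve(np.r_[np.median(h,0)[-3:],np.median(h,0),np.median(h,0)[:3]],np.ones(5)/5,'same')[3:-3]
    i=s.argmax(); k=(np.arange(i-4,i+5))%360
    return np.radians(i+np.sum(s[k]*np.arange(-4,5))/max(s[k].sum(),1e-6)), s[i], s.mean()
def wrap(a): return (a+np.pi)%(2*np.pi)-np.pi
E
python3 - <<'E'
from h import *
for n in("top","scene"): 
    r=notch(n,cv2.imread(f"pics/{n}0.png")[:,:,::-1].copy()); print(n,np.degrees(r[0]),r)
for yaw in (np.pi/2,-np.pi/2,0,np.pi):
    for q in ([C[0],C[1]+.055,.2],[C[0],C[1]+.055,.065],[C[0]+U[0]*.165,C[1]-.165,.05]):
        print(yaw,arm.ik(q,[np.pi,0,yaw]))
E
```

```text
top 59.250406076369146 (np.float64(1.0341146691762964), np.float64(76.32363281250001), np.float64(1.6102294921875002))
scene 58.26664802810453 (np.float64(1.0169448521910855), np.float64(92.396875), np.float64(1.6965684678819444))
1.5707963267948966 [-0.3     0.6354  0.4541  1.4776 -0.2969  1.0971  0.213 ]
1.5707963267948966 [-0.2401  0.7729  0.3434  1.6126 -0.3294  0.8138  0.2411]
1.5707963267948966 [ 0.0788  0.8424  0.394   1.5197 -0.3885  0.8577  0.6104]
-1.5707963267948966 [-0.5929  0.8433  1.1331  1.4873 -0.7761  1.3078 -2.527 ]
-1.5707963267948966 [ 0.2151  0.7893 -0.4521  1.5961  0.4234  0.8551  2.7396]
-1.5707963267948966 [-0.2281  1.095   1.1304  1.5305 -1.0391  1.2023 -2.049 ]
0 [-0.4681  0.7122  0.7934  1.4834 -0.5305  1.1696 -1.1581]
0 [-0.4342  0.8583  0.7168  1.6193 -0.6717  0.9254 -1.0412]
0 [-0.0401  0.8949  0.6327  1.524  -0.6141  0.9282 -0.7811]
3.141592653589793 [-0.0992  0.603   0.0973  1.4703 -0.0628  1.0714  1.5819]
3.141592653589793 [-0.0162  0.749  -0.0458  1.6045  0.0439  0.7891  1.4902]
3.141592653589793 [ 0.2853  0.81    0.0135  1.5119 -0.0134  0.8198  1.8746]
```

```bash
python3 - <<'E'
from h import *
R=[np.pi,0,np.pi/2]
arm.set_gripper(0); print(arm.read_time_s())
arm.goto([C[0]+.02,C[1]+.052,.2],R); print(arm.read_time_s())
arm.servo_line([C[0]+.02,C[1]+.052,.078],.1); print(arm.read_time_s(),arm.read_eef_pos(),arm.read_eef_rot(),arm.read_force(),arm.read_finger_gap())
ims=[]
for n in("top","scene","wrist"):
    im=arm.camera(n); print(n,notch(n,im)); cv2.imwrite(f"pics/{n}1.png",im[:,:,::-1]); ims.append(im)
a=ims[0][150:270,290:450];b=ims[1][210:330,280:440]
v=np.vstack([np.hstack([cv2.resize(a,(400,300)),cv2.resize(b,(400,300))]),np.hstack([cv2.resize(ims[2],(400,300)),np.zeros((300,400,3),np.uint8)])])
cv2.imwrite("pics/v1.png",v[:,:,::-1])
E
```

```text
0.8667
3.6083
4.975 [0.6593 0.0024 0.0789] [3.1398 0.0001 1.5709] [0.4541 0.7397 0.3157] -0.00015924426477210404
top (np.float64(0.2708751035277575), np.float64(5.749218750000001), np.float64(0.42635633680555557))
scene (np.float64(1.0171082301704903), np.float64(97.65), np.float64(1.7367947048611112))
wrist (np.float64(1.031132993250476), np.float64(48.6646484375), np.float64(1.2946044921875))
```

View pics/v1.png

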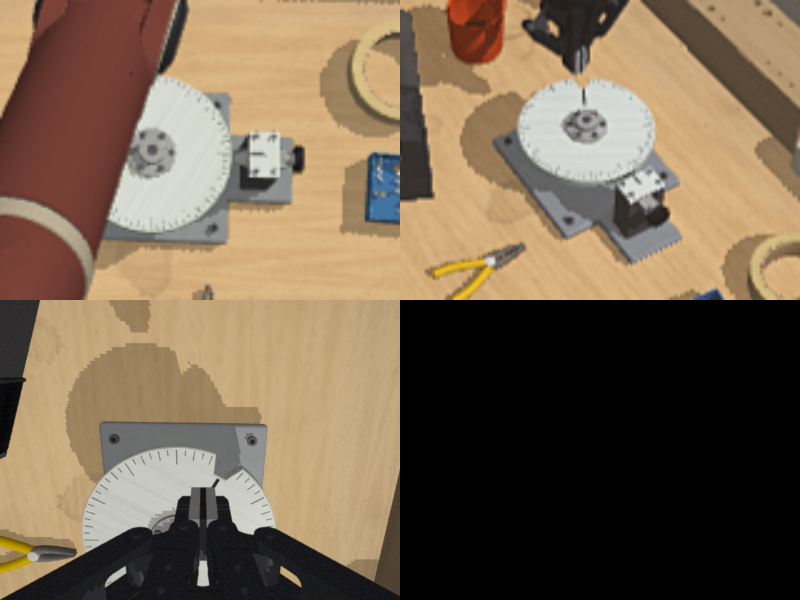

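```bash
python3 - <<'E'
from h import *
y=C[1]+.045; x0=C[0]+.03
arm.servo_line([x0,y,.074],.1); arm.hold(.2)
f0=np.mean([arm.read_force() for _ in range(5)],0); z=.074; print(arm.read_time_s(),f0)
while z>.060:
    z-=.001; arm.servo_line([x0,y,z],.02); f=np.array(arm.read_force())-f0
    print(z,arm.read_eef_pos()[2],f,round(arm.read_time_s(),2))
    if f[2]>3: break
arm.servo_line([C[0]-.075,y,z+.006],.10)
t=arm.read_time_s(); print("end",t,arm.read_eef_pos())
arm.servo_line([C[0]-.075,y,.085],.1)
for i in range(6):
    t=arm.read_time_s(); r=notch("scene",arm.camera("scene")); print(round(t,3),r); arm.hold(.1)
E
```

```text
5.6 [ 0.1501  0.5481 -0.3462]
0.073 0.07296979301943655 [ 0.32   -0.1197  0.6253] 5.85
0.072 0.0718783009383225 [-1.227  -2.1298 -0.1273] 6.1
0.071 0.07088786533517089 [-0.2272 -0.1377  0.3772] 6.35
0.06999999999999999 0.06988308197837062 [1.0354 0.0329 0.2095] 6.6
0.06899999999999999 0.06889709661678003 [-1.1425 -0.5057  0.1208] 6.85
0.06799999999999999 0.0679056026779511 [ 0.0495 -0.6057  0.404 ] 7.1
0.06699999999999999 0.066897128381458 [-0.6373  0.1284  0.276 ] 7.35
0.06599999999999999 0.06591949573048453 [ 0.616  -0.7759  0.568 ] 7.6
0.06499999999999999 0.0649065873710742 [-1.026  -0.6114  0.7017] 7.85
0.06399999999999999 0.06390562129930163 [ 0.0779 -1.1187  0.5353] 8.1
0.06299999999999999 0.06290271681754354 [-0.5202 -0.1147  0.3604] 8.35
0.061999999999999986 0.06189404510864625 [ 0.684  -0.3897  0.3797] 8.6
0.060999999999999985 0.06090211313466499 [ 0.0939 -0.8336  0.3315] 8.85
0.059999999999999984 0.059900886579534865 [-0.8961 -0.6197 -0.7387] 9.1
end 10.3 [ 0.5644 -0.0045  0.0661]
10.642 (np.float64(1.0169612349016623), np.float64(97.58515625000001), np.float64(1.7797526041666667))
10.792 (np.float64(1.0168525292511594), np.float64(98.3765625), np.float64(1.7598578559027778))
10.942 (np.float64(1.016927922745885), np.float64(97.44628906250001), np.float64(1.7265407986111114))
11.092 (np.float64(1.0170539874486044), np.float64(98.00781250000001), np.float64(1.782907443576389))
11.242 (np.float64(1.0170659335863206), np.float64(98.54804687500001), np.float64(1.7557183159722225))
11.392 (np.float64(1.017057652704036), np.float64(97.67109375000001), np.float64(1.7956976996527778))
```

```bash
python3 - <<'E'
from h import *
print("tcp proj hover",proj("scene",[.6593,.0024,.0789]))
im=arm.camera("scene");w=arm.camera("wrist"); print(arm.read_eef_pos())
s=cv2.imread("pics/scene0.png"); hsv=cv2.cvtColor(s,cv2.COLOR_BGR2HSV)
m=((hsv[...,1]<40)&(hsv[...,2]>150)).astype(np.uint8); m[:235]=0;m[290:]=0;m[:,:320]=0;m[:,390:]=0
c=max(cv2.findContours(m,0,1)[0],key=cv2.contourArea); e=cv2.fitEllipse(cv2.convexHull(c)); print(e)
for z in(.05,.06,.068,.08): print(z,ray("scene",e[0],z),ray("top",(350.23,210.94),z))
o=im[180:330,260:460][:,:,::-1].copy(); o=cv2.resize(o,None,fx=4,fy=4)
for X,col in(([*arm.read_eef_pos()],(0,0,255)),([*C,.068],(0,255,0)),([*(C+.075*U),.068],(255,0,0))):
    q=(proj("scene",X)-[260,180])*4; cv2.circle(o,tuple(int(a) for a in q),5,col,2)
o=cv2.resize(o,(800,600))
cv2.imwrite("pics/v2.png",o)
E
```

```text
tcp proj hover [349.5611 242.9408]
[ 0.5636 -0.0045  0.085 ]
((354.26788330078125, 261.6318054199219), (41.062095642089844, 54.859073638916016), 95.01151275634766)
0.05 [ 0.647  -0.0416  0.05  ] [ 0.6425 -0.0508  0.05  ]
0.06 [ 0.6419 -0.0489  0.06  ] [ 0.6404 -0.0501  0.06  ]
0.068 [ 0.6377 -0.0547  0.068 ] [ 0.6386 -0.0495  0.068 ]
0.08 [ 0.6315 -0.0634  0.08  ] [ 0.6361 -0.0487  0.08  ]
```

View pics/v2.png

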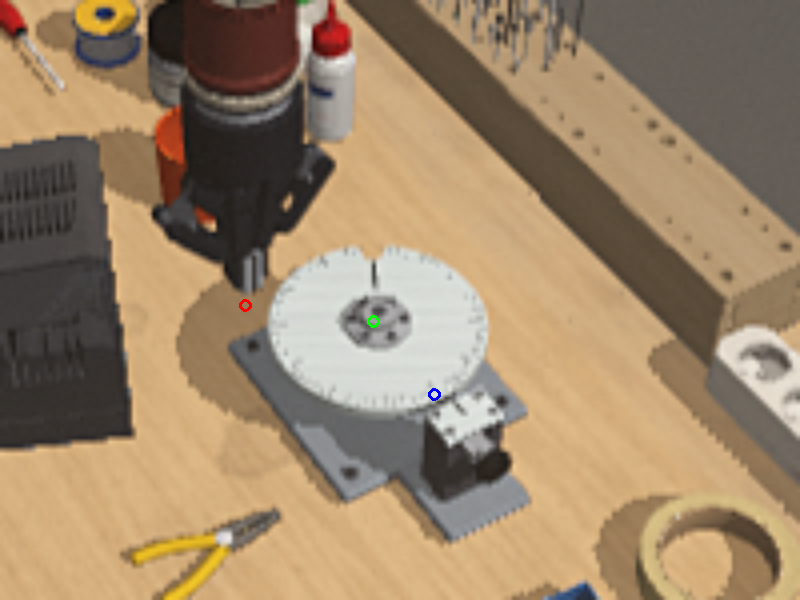

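The tips sit about 8 mm higher than the reported TCP: the projected TCP is at (246,305) and the seen tip at about (250,288). The disc centre (373,322) and the index mark (434,394) match the model. I'll continue the descent from where it stopped.

```bash
python3 - <<'E'
from h import *
y=C[1]+.045; x0=C[0]+.01
arm.servo_line([x0,y,.075],.15); arm.servo_line([x0,y,.0605],.08); arm.hold(.1)
F=lambda: np.mean([arm.read_force() for _ in range(5)],0)
f0=F(); z=.0605; print(arm.read_time_s(),f0); ok=0
while z>.050:
    z-=.001; arm.servo_line([x0,y,z],.02); f=F()-f0
    print(round(z,4),arm.read_eef_pos()[2],f,round(arm.read_time_s(),2))
    if f[2]>3: ok=1;break
if ok:
    arm.servo_line([C[0]-.085,y,z+.006],.10)
    print("end",arm.read_time_s(),arm.read_eef_pos())
    arm.servo_line([C[0]-.085,y,.085],.1)
    for i in range(6):
        t=arm.read_time_s(); r=notch("scene",arm.camera("scene")); print(round(t,3),r[:2]); arm.hold(.1)
E
```

```text
12.7917 [0.3163 0.4905 0.2941]
0.0595 0.059649266519707575 [-0.2899  0.2782  0.4965] 13.04
0.0585 0.05845272434310901 [ 0.0037 -0.9726  0.4828] 13.29
0.0575 0.05739301702019207 [-0.7492 -1.0173  0.5522] 13.54
0.0565 0.056412738272202424 [-1.1558 -0.5558  0.4628] 13.79
0.0555 0.05541644525537488 [-0.4752 -0.3965 -1.202 ] 14.04
0.0545 0.05441418651555566 [-0.2944 -0.5853  0.1726] 14.29
0.0535 0.05341565317467191 [ 0.0631 -0.5184 -0.1871] 14.54
0.0525 0.052411618526581 [ 0.063  -0.2698 -0.1556] 14.79
0.0515 0.05141032831077816 [ 0.2517 -0.9153 -0.4819] 15.04
0.0505 0.05040247413204428 [-0.168  -0.4566 -1.0669] 15.29
0.0495 0.04940173835383713 [ 0.7084 -0.2114  0.7441] 15.54
```

```bash
python3 - <<'E'
from h import *
im=arm.camera("scene");w=arm.camera("wrist"); P=arm.read_eef_pos(); print(P,arm.read_finger_gap(),arm.read_force())
o=cv2.resize(im[200:320,290:450][:,:,::-1],(800,600),interpolation=cv2.INTER_CUBIC)
q=(proj("scene",P)-[290,200])*5; cv2.circle(o,tuple(int(a) for a in q),5,(0,0,255),2)
wq=proj("wrist",P); w=w[:,:,::-1].copy(); cv2.circle(w,tuple(int(a) for a in wq),4,(0,0,255),2)
cv2.imwrite("pics/v3.png",np.hstack([cv2.resize(o,(400,300)),cv2.resize(w,(400,300))]))
E
```

```text
[ 0.6486 -0.0045  0.0495] -0.00019710534090145265 [0.1764 1.4908 0.5657]
```

View pics/v3.png

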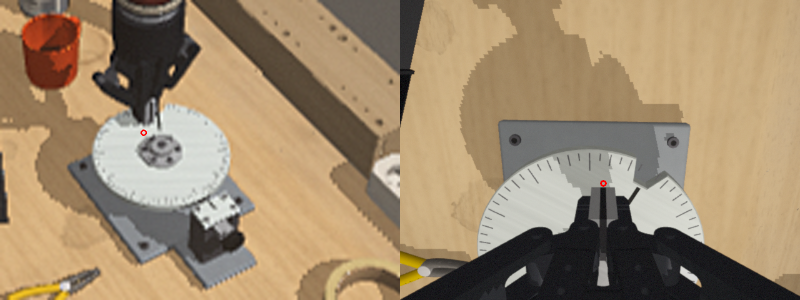

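```bash
python3 - <<'E'
from h import *
y=C[1]+.045; x0=C[0]+.01
F=lambda: np.mean([arm.read_force() for _ in range(5)],0)
f0=np.array([.2,.2,.1]); z=.0495; ok=0
while z>.038:
    z-=.001; arm.servo_line([x0,y,z],.02); f=F()-f0
    print(round(z,4),arm.read_eef_pos()[2],f,round(arm.read_time_s(),2))
    if f[2]>3: ok=1;break
if ok:
    arm.servo_line([C[0]-.085,y,z+.006],.10)
    print("end",arm.read_time_s(),arm.read_eef_pos())
    arm.servo_line([C[0]-.085,y,.085],.1)
    for i in range(6):
        t=arm.read_time_s(); r=notch("scene",arm.camera("scene")); print(round(t,3),r[:2]); arm.hold(.1)
E
```

```text
0.0485 0.04838630964159502 [-0.5062 -0.483  -0.2881] 15.89
0.0475 0.047400914287165384 [ 0.3521 -0.0293  0.1648] 16.14
0.0465 0.04640961985121278 [-0.4374  0.479  -0.0152] 16.39
0.0455 0.04541511483819907 [-0.4783 -0.7867  0.4185] 16.64
0.0445 0.04439626633681396 [ 0.3827 -0.5294  0.7161] 16.89
0.0435 0.04340139049909716 [ 0.1035 -0.6337 -0.2937] 17.14
0.0425 0.04312411940607765 [-0.2079 -0.3652  2.1235] 17.39
0.0415 0.043038549405581834 [-0.1928 -0.8294  7.0637] 17.64
end 18.7417 [ 0.5543 -0.0045  0.0474]
19.267 (np.float64(5.2168120306568655), np.float64(70.19550781250001))
19.417 (np.float64(5.623633432877025), np.float64(62.129492187500006))
19.567 (np.float64(6.055100250475692), np.float64(67.1265625))
19.717 (np.float64(0.19257835810228566), np.float64(73.626171875))
19.867 (np.float64(0.6152117388134122), np.float64(81.0630859375))
20.017 (np.float64(1.036408815697471), np.float64(85.41640625000001))
```

The disc is coasting at about 2.8 rad/s, and contact came at TCP z ≈ 0.0432. Next I hover and coast, then run a timed brake and a corrective drag.

```bash
cat > brake.py <<'E'
from h import *
ZC,ZP,r=.050,.0415,.045
fin=lambda a,z:[C[0]+r*np.cos(a),C[1]+r*np.sin(a),z]
def th():
    t=arm.read_time_s(); a,s,_=notch("scene",arm.camera("scene")); return t,a+.008,s
if __name__=="__main__":
    arm.servo_line(fin(np.pi/2,.060),.15); arm.servo_line(fin(np.pi/2,ZC),.05)
    print("hover",arm.read_time_s(),arm.read_force(),arm.read_eef_pos())
    arm.hold(max(0,25.2-arm.read_time_s()))
    M=[]
    for i in range(8):
        M.append(th()); arm.hold(.08)
    M=np.array(M); ph=np.unwrap(M[:,1]); w,b=np.polyfit(M[:,0],ph,1); print("w",w,"res",np.abs(ph-w*M[:,0]-b).max(),M[:,2].min())
    t=arm.read_time_s()+.3; now=w*t+b                # time after margin
    lead=.25; need=(TH0-now-w*lead)%(2*np.pi); arm.hold(.3+need/w); 
    t0=arm.read_time_s(); arm.servo_line(fin(np.pi/2,ZP),.06)
    print("press took",arm.read_time_s()-t0,arm.read_force(),arm.read_eef_pos())
    t,a,s=th(); print("t",t,"err",wrap(TH0-a),s); arm.hold(.1); t,a,s=th(); print(t,"err",wrap(TH0-a),s)
E
python3 brake.py
```

```text
hover 21.2583 [ 0.3351 -0.3003  1.4216] [ 0.6379 -0.0043  0.0496]
w 2.5218207762029117 res 0.014274267715322253 63.247656250000006
press took 0.2917000000000023 [-0.5769  0.214   7.7567] [ 0.6405 -0.0048  0.043 ]
t 28.6167 err 0.5855277447082301 97.8345703125
28.7667 err 0.5856897512575499 97.80078125
```

```bash
cat > drag.py <<'E'
from brake import *
fa=np.pi/2
for it in range(5):
    t,a,s=th(); err=wrap(TH0-a); print(round(t,2),"err",err,"fa",np.degrees(fa),arm.read_force())
    if abs(err)<.02: break
    n=int(np.ceil(abs(err)/.2)); 
    for k in range(n): fa+=err/n; arm.servo_line(fin(fa,ZP),.05)
arm.hold(.4); print(th()); arm.servo_line(fin(fa,.060),.05)
t,a,s=th(); print(t,"final err",wrap(TH0-a)); arm.hold(.2); w=arm.camera("wrist"); P=arm.camera_params("wrist"); print("wrist",wrap(TH0-notch("wrist",w,P)[0]))
arm.servo_line(fin(fa,.13),.2)
arm.goto([C[0]+U[0]*.2,C[1]-.2,.13],[np.pi,0,np.pi/2])
s=arm.camera("scene"); w=arm.camera("wrist"); tp=arm.camera("top"); P=np.array(arm.read_eef_pos()); print(P,arm.read_time_s(),[wrap(TH0-notch(n,i)[0]) for n,i in(("scene",s),("top",tp))])
v=[]
for n,i in(("scene",s),("wrist",w),("top",tp)):
    i=i[:,:,::-1].copy(); q=proj(n,P); cv2.circle(i,tuple(int(a) for a in q),3,(0,0,255),1); v.append(i)
v=[cv2.resize(v[0][190:310,300:460],(400,300)),cv2.resize(v[1],(400,300)),cv2.resize(v[2][160:280,300:460],(400,300)),np.zeros((300,400,3),np.uint8)]
cv2.imwrite("pics/v4.png",np.vstack([np.hstack(v[:2]),np.hstack(v[2:])]))
E
python3 drag.py
```

```text
28.82 err 0.5855265984322573 fa 90.0 [0.6393 0.2591 7.14  ]
29.84 err 0.02788971154636677 fa 123.54820288281971 [-1.5554 -0.2383  8.2069]
30.14 err 0.013301104757387883 fa 125.14616564626381 [0.019  1.0453 8.7786]
(30.5917, np.float64(4.683755935775878), np.float64(88.7796875))
31.1583 final err -0.027576019343168667
wrist 2.407272643962843
[ 0.6362 -0.2458  0.1297] 33.05 [np.float64(-0.1595496854827072), np.float64(-0.1728373941770096)]
```

View pics/v4.png

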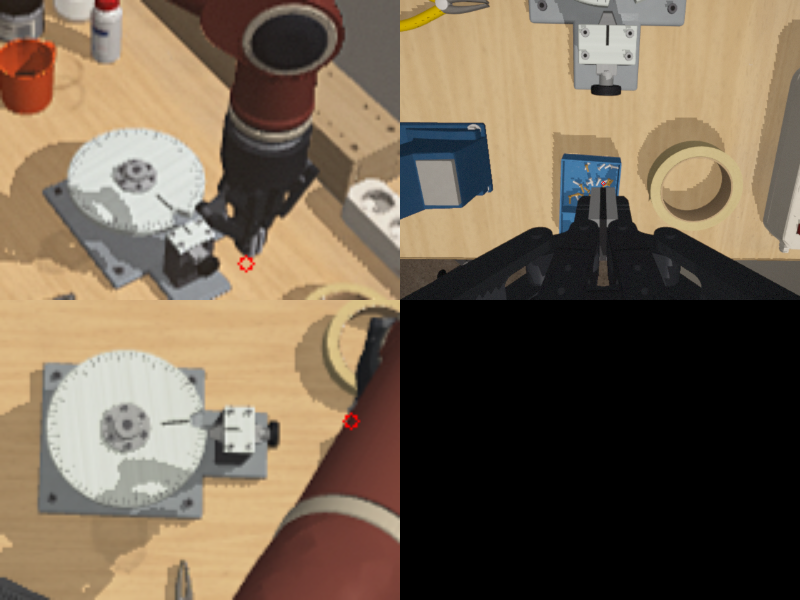

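Step 3 looks satisfied: the error was 0.013 rad through the 0.4 s hold. But the lift left a small residual spin, and the notch drifted by about 0.16 rad. I'll redo the drag with a lighter press and a slow lift.

```bash
cat > drag2.py <<'E'
from brake import *
ZL=.0425
fa=np.pi/2+.08; R=[np.pi,0,np.pi/2]
arm.goto(fin(fa,.10),R); arm.servo_line(fin(fa,.047),.08)
print(arm.read_time_s(),wrap(TH0-th()[1])); arm.servo_line(fin(fa,ZL),.02)
for it in range(4):
    t,a,s=th(); err=wrap(TH0-a); print(round(t,2),"err",err,np.degrees(fa),arm.read_force())
    if abs(err)<.015: break
    fa+=err; arm.servo_line(fin(fa,ZL),.03)
arm.hold(.4); print("held",wrap(TH0-th()[1]))
arm.servo_line(fin(fa,.0445),.004); print("lifted",arm.read_time_s(),wrap(TH0-th()[1])); arm.hold(.5); print(arm.read_time_s(),wrap(TH0-th()[1]))
arm.servo_line(fin(fa,.05),.03); arm.hold(.3); print(arm.read_time_s(),wrap(TH0-th()[1]),arm.read_eef_pos())
E
python3 drag2.py
```

```text
34.8333 -0.24849653998244126
35.26 err -0.2474447604399046 94.58366236104659 [-0.0873 -0.2836  3.1359]
35.83 err -0.004232663128751035 80.40612192521434 [0.4243 0.0241 5.8712]
held -0.006142681631657432
lifted 36.975 -0.10727320802546814
37.525 -0.20008802907252754
38.2083 -0.3050855369315091 [ 0.646  -0.0051  0.0499]
```

```bash
cat > drag3.py <<'E'
from brake import *
ZL=.0425
arm.servo_line(fin(np.pi/2,.064),.1)
arm.servo_line(fin(np.pi+.3,.064),.15); err=wrap(TH0-th()[1]); print(arm.read_time_s(),"err",err)
fa=np.pi-err+.05; arm.servo_line(fin(fa,.047),.08); arm.servo_line(fin(fa,ZL),.03)
for it in range(4):
    t,a,s=th(); err=wrap(TH0-a); print(round(t,2),"err",err,s,np.degrees(fa),arm.read_force())
    if abs(err)<.02: break
    n=int(np.ceil(abs(err)/.3)); 
    for k in range(n): fa+=err/n; arm.servo_line(fin(fa,ZL),.04)
arm.hold(.35); print("held",wrap(TH0-th()[1]))
arm.servo_line(fin(fa,.0445),.004); print("lifted",arm.read_time_s(),wrap(TH0-th()[1])); arm.hold(.25); print(arm.read_time_s(),wrap(TH0-th()[1]),arm.read_eef_pos())
E
python3 drag3.py
```

```text
39.25 err -0.4464558055550514
39.94 err -0.5139363444101397 72.46328125000001 208.44482237307187 [ 0.2831 -0.0277  3.6062]
40.88 err -0.012337489675991797 90.0251953125 178.99843889998897 [0.5438 0.4101 6.2922]
held -0.0220532527577868
lifted 41.975 -0.048540087231352835
42.275 -0.07415052193767391 [ 0.5936 -0.0487  0.0445]
```

The drift after lift-off repeats, so I suspect elastic release from the press. I'll repeat the correction with the lightest touch that still moves the disc.

```bash
cat > light.py <<'E'
from brake import *
fa=np.pi-.018; z=.0440; arm.servo_line(fin(fa,z),.02); T=arm.read_time_s()
def e(): t,a,s=th(); return t,wrap(TH0-a)
t0,e0=e()
while arm.read_time_s()<T+2.5:
    arm.hold(.12); t1,e1=e(); w=(e1-e0)/(t1-t0); print(round(t1,2),"z",round(z,4),"err",round(e1,4),"rate",round(w,4))
    if abs(w)<.012: break
    z-=.0003; arm.servo_line(fin(fa,z),.01); t0,e0=e()
for k in range(5):
    t,er=e(); print("drag",round(t,2),round(er,4),round(z,4),arm.read_force()[2])
    if abs(er)<.012: break
    fa+=er; arm.servo_line(fin(fa,z),.03); arm.hold(.1); t,e2=e()
    if abs(e2)>.7*abs(er): z-=.0003; fa-=er; arm.servo_line(fin(fa,z),.03)
arm.hold(.3); print("held",e())
arm.servo_line(fin(fa,.046),.02); print("lift",e()); arm.hold(.3); print(e())
E
python3 light.py
```

```text
42.74 z 0.044 err -0.0935 rate -0.0967
43.21 z 0.0437 err -0.115 rate 0.0002
drag 43.26 -0.1148 0.0437 -0.10802548909797954
drag 44.11 -0.1264 0.0434 0.22482208412764673
drag 44.99 -0.2146 0.0431 0.6912687365368476
drag 46.14 -0.5475 0.0428 3.3820431313029076
drag 47.3 -0.0383 0.0428 4.853345187276881
held (48.05, np.float64(-0.009742425612770056))
lift (48.4083, np.float64(-0.02135941585058454))
(48.7583, np.float64(-0.026444340136849043))
```

```bash
cat > bolt.py <<'E'
from brake import *
B=lambda r,z:[C[0]+U[0]*r,C[1]+U[1]*r,z]
def e(): t,a,s=th(); return round(t,2),round(wrap(TH0-a),4),s
if __name__=="__main__":
    P=arm.read_eef_pos(); arm.servo_line([P[0],P[1],.10],.2)
    arm.goto(B(.178,.09),[np.pi,0,np.pi/2]); arm.servo_line(B(.178,.030),.12)
    x=e(); print(x); F=lambda: np.mean([arm.read_force() for _ in range(5)],0)
    f0=F()
    if abs(x[1])<.08:
        arm.servo_line(B(.157,.030),.1); r=.157
        while r>.128:
            r-=.002; arm.servo_line(B(r,.030),.02); f=F()-f0
            print(round(r,3),round(-arm.read_eef_pos()[1]+C[1],4),f,round(arm.read_time_s(),2))
            if -f[1]>11: break
            if arm.read_time_s()>58: break
        print(e())
E
python3 bolt.py
```

```text
(50.72, np.float64(-0.0439), np.float64(92.640234375))
0.155 0.1551 [-0.5502 -0.1649 -0.2832] 51.38
0.153 0.1529 [-0.6844  0.7791  0.3362] 51.62
0.151 0.1514 [-0.5051 -0.9059 -0.0605] 51.88
0.149 0.1495 [-0.4841 -1.7007 -0.1338] 52.12
0.147 0.1469 [-1.2514 -1.5987  0.8133] 52.38
0.145 0.1446 [-1.9294 -1.332   0.4342] 52.62
0.143 0.1426 [-1.6584 -0.4601  0.0025] 52.88
0.141 0.1406 [-1.5973 -0.5546  0.5989] 53.12
0.139 0.1387 [-0.8364 -1.3736  0.5827] 53.38
0.137 0.1387 [-1.2629 -4.8276 -1.0697] 53.62
0.135 0.1387 [-0.508  -6.911  -1.3376] 53.88
0.133 0.1388 [-0.2571 -9.974  -2.672 ] 54.12
0.131 0.1389 [ -0.7271 -11.4246  -2.2553] 54.38
(54.38, np.float64(-0.0408), np.float64(68.1337890625))
```

```bash
python3 - <<'E'
from bolt import *
arm.servo_line(B(.180,.030),.15); arm.hold(.2)
s=arm.camera("scene"); w=arm.camera("wrist"); print(e(),arm.read_time_s(),arm.read_eef_pos(),arm.read_force())
v=np.hstack([cv2.resize(s[225:315,320:440],(400,300),interpolation=cv2.INTER_CUBIC),cv2.resize(w[:300,170:570],(400,300))])
cv2.imwrite("pics/v5.png",v[:,:,::-1])
E
```

```text
(55.2, np.float64(-0.0438), np.float64(93.48261718750001)) 55.25 [ 0.6358 -0.2283  0.03  ] [-0.8206 -0.7395 -1.2432]
```

View pics/v5.png

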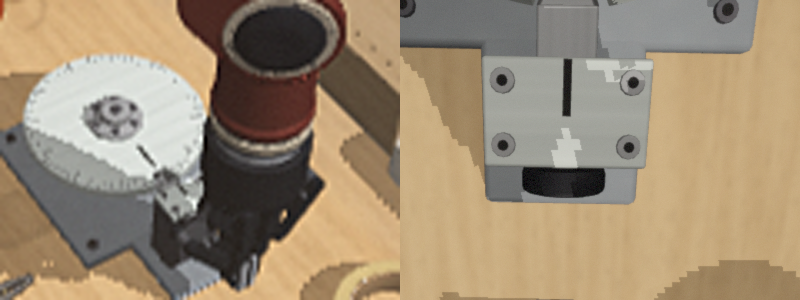

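```bash
python3 - <<'E'
from bolt import *
u=U/np.linalg.norm(U); d=lambda X:((X[:2]-C)@u, (X[:2]-C)@[-u[1],u[0]])
print("guide back",d(ray("wrist",(333,167),.08)),"guide front",d(ray("wrist",(333,57),.08)))
for z in(.063,.055,.071): print("button outer",z,d(ray("wrist",(333,197),z)))
print("guide L/R",[d(ray("wrist",(q,115),.08)) for q in(85+170-170+170-85,)], [d(ray("wrist",(q-400+170,110),.08)) for q in(485,650)])
print("guide mark line",d(ray("wrist",(567-400+170,85),.08)))
# notch line points in the scene crop: (138,147)-(160,172), scale 3.333
for q in((139,147),(158,168)): print("line",d(ray("scene",(320+q[0]/3.3333,225+q[1]/3.3333),.068)))
print(arm.read_time_s())
E
```

```text
guide back (np.float64(0.1190965031540686), np.float64(0.0010638915357677982)) guide front (np.float64(0.09154074871048719), np.float64(0.0004179889524841623))
button outer 0.063 (np.float64(0.1307516938106395), np.float64(0.001649476199844363))
button outer 0.055 (np.float64(0.13235654293694804), np.float64(0.001834100113689716))
button outer 0.071 (np.float64(0.129146844684331), np.float64(0.001464852285999011))
guide L/R [(np.float64(0.10632817075283688), np.float64(-0.041898707938126445))] [(np.float64(0.10468207332555272), np.float64(-0.01962150212612273)), (np.float64(0.10392175959689362), np.float64(0.023400745351368553))]
guide mark line (np.float64(0.09816668196572617), np.float64(0.0015999125570834956))
line (np.float64(0.0380064027662832), np.float64(0.0019816070665995998))
line (np.float64(0.06424740092814157), np.float64(0.0029553165074501573))
55.25
```

The bolt appears home: the tool stalled hard at 138.7 mm, against 127.5 + 11 = 138.5 mm expected. I'll give it one firmer push to be sure, then retreat and hand in.

```bash
python3 - <<'E'
from bolt import *
arm.servo_line(B(.145,.030),.15); arm.servo_line(B(.126,.030),.06); arm.hold(.15)
print(-arm.read_eef_pos()[1]+C[1],arm.read_force())
arm.servo_line(B(.180,.030),.15); arm.hold(.2)
u=U/np.linalg.norm(U)
w=arm.camera("wrist"); cv2.imwrite("pics/w6.png",w[:,:,::-1]); print(e()); arm.hold(.1); print(e(),arm.read_force(),arm.read_eef_pos())
g=cv2.cvtColor(w,cv2.COLOR_RGB2GRAY)[185:215,333]; print(g)
E
```

```text
0.13904381393981774 [  1.016  -13.1791  -3.6448]
(57.01, np.float64(-0.0439), np.float64(93.08867187500002))
(57.16, np.float64(-0.044), np.float64(92.71171875000002)) [ 0.5886  0.4974 -0.9395] [ 0.6357 -0.2289  0.03  ]
[ 42  41  41  43  42  42  41  39  46  48  49  53  52  64 136 144 140 140
 133 174 179 178 177 177 176 178 181 177 177 179]
```

```bash
python3 - <<'E'
from bolt import *
w=cv2.imread("pics/w6.png"); g=cv2.cvtColor(w,cv2.COLOR_BGR2GRAY)
u=U/np.linalg.norm(U); print("cam",np.array(arm.camera_params("wrist")["pose"])[:3,3])
col=g[:,345].astype(int); print("rows",[(i,col[i]) for i in range(150,206,2)])
X=lambda r,l,z:[*(C+u*r+l*np.array([-u[1],u[0]])),z]
print("guide back 118 ->",proj("wrist",X(.118,.0018,.08)))
for r in(.1275,.129,.131):
    a=np.linspace(0,2*np.pi,72); P=np.array([proj("wrist",X(r,.0018+.013*np.cos(t),.063+.013*np.sin(t))) for t in a]); print(r,"lowest row",P[:,1].max(),"top row",P[:,1].min())
E
```

```text
cam [ 0.6353 -0.1538  0.1975]
rows [(150, np.int64(197)), (152, np.int64(159)), (154, np.int64(170)), (156, np.int64(167)), (158, np.int64(196)), (160, np.int64(201)), (162, np.int64(203)), (164, np.int64(200)), (166, np.int64(197)), (168, np.int64(142)), (170, np.int64(16)), (172, np.int64(22)), (174, np.int64(35)), (176, np.int64(30)), (178, np.int64(40)), (180, np.int64(37)), (182, np.int64(26)), (184, np.int64(31)), (186, np.int64(17)), (188, np.int64(24)), (190, np.int64(20)), (192, np.int64(23)), (194, np.int64(17)), (196, np.int64(19)), (198, np.int64(86)), (200, np.int64(143)), (202, np.int64(138)), (204, np.int64(160))]
guide back 118 -> [336.2538 160.5456]
0.1275 lowest row 192.58580549196358 top row 178.19803839269272
0.129 lowest row 197.76534727311233 top row 182.555786036191
0.131 lowest row 204.61385626250814 top row 188.32575168585333
```

With the guide edge correcting the calibration offset, the fully-home button edge should appear at row ≈199, and it is seen at 198. The bolt is home, so I'm handing in.

```bash
python3 -c "
from bench import arm
print(arm.read_time_s()); arm.job_done()"
```

```text
57.2083
the job is handed in; nothing more can be done
```

I flicked the disc, let it coast, braked it, lined the notch up with the bolt and pushed the bolt home. I handed the job in at 57.2 s of the 64 s allowed, with the gripper about 40 mm clear of the button. No verdict was reported.

**How it went**
- **Spin:** the disc coasted at about 2.8 rad/s, still 2.5 rad/s when I braked it. It ran untouched from about 18.5 s to 28 s.
- **Brake and alignment:** the timed press stopped the notch 0.59 rad short of the index. I dragged the disc onto the mark with the fingertip and held it there for 0.4 s (error about 0.01 rad) with the bolt still back.
- **Bolt:** I pushed until the tool hit a hard stop at about 11 N, then once more at about 13 N. The tool stopped in the same place, within 0.4 mm.

**Last checks**
- **Bolt position:** the tool stalled 138.7 mm from the axis, against 138.5 mm expected for a bolt fully home. The button's edge was at image row 198, against 199 expected.
- **Notch position:** the disc was at rest and its angle read the same twice. The raw reading was 0.044 rad (3.3 mm) off. Correcting for where the guide block showed in the images, it is about 2 mm off, inside the 4 mm limit.

**What disagreed or went wrong**
- The fingertips met the disc with the reported tool height about 25 mm below the disc's face. That cost two descents without contact and about 12 s.
- Lifting the finger left a slow drift of 0.1 to 0.2 rad/s, which took three more alignments, one of which first dragged the disc the wrong way. It was down to about 0.015 rad/s after the last one.
- The disc's measured angle did not change when the bolt went in, so I saw no centring by the nose.
- I did not measure the loose things again afterwards. I kept the gripper clear of them throughout.

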